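Slide the sample carrier into its locating notches and start the reader

ROBOT

A 6-joint arm with a two-finger parallel gripper is mounted at the origin on the work surface. World frame = base frame: x ahead of the robot, y to its left, z up, the work surface at z = 0. Lengths are in m, angles in rad, forces in N, time in s.
With the tool pointing down it reaches from about 0.375 to 0.9 m from the base axis. Payload 3.1 kg.
Tool frame: the origin (TCP) lies where the fingers leave the gripper's body, on its centre line; the fingertips stand 70 mm ahead of it and the grasp point (between the pads) lies 51 mm ahead of it (robot.tip_reach is the distance from the TCP to the fingertips, in m); z points along the fingers, y is the line along which they close (so a half turn about z gives the same grasp; the last joint's range is limited). The gripper opens to 87 mm and grips with 3 to 60 N. Pads are 19 mm wide; open, the fingers measure 117 mm over their backs; the gripper's body (75 mm by 190 mm) begins 51 mm behind the grasp point.
Start: joints at [-1.478, 0.527, 1.433, -0, 1.181, -0.178], TCP at [0.167, -0.602, 0.292] pointing down, gripper open.
Joint ranges: [-3.08, 3.08], [-0.75, 2.2], [0.22, 2.44], [-1.43, 4.57], [0, 2.65], [-2.85, 2.85]. Speed limits (rad/s): [2.79, 2.79, 3.14, 3.14, 3.14, 3.14].

INTERFACE

Orientations are given as a unit quaternion [x, y, z, w].
In Python, from rig import robot gives the robot as it stands.
- The arm moves only by the tool carry_out, never from a script. Its argument "rows" is a list that holds one entry, the list of rows, each a list of 6 numbers: the shift along the tool's x, y, z in mm, then the turn, a rotation vector about the tool's x, y, z in units of 8 degrees (1.0 is 8 degrees). A call has 1 to 20 rows; each row is the pose to reach, as a shift and turn from the pose commanded when the call began, along the tool's axes at that moment; what a row does not reach only later rows make up. A row lasts 1/10 s, in which the tool goes at most 50 mm and 8.59 degrees, less where a joint would pass 70% of its speed; a pose out of reach is approached as far as the arm can. A call with a gripper value outside its range is refused whole. "fingers" is the opening, from 0 (shut) to 1 (fully open), set as the call begins (left out, the last holds). The fingers move at their own pace and stop on an object; "grip_force" is the grip in N (left out, the last holds). Time passes only in rows, so rows that repeat a pose let the fingers close. It gives the time, the measured TCP pose, the force and the opening at its end, in the units of the state.
- robot.get_obs(): the state, without advancing time (a new reading comes with each control period).
- robot.camera(name): name is "scene" or "top" or "wrist"; returns a dict with "color" (400x640x3 uint8, red, green, blue), "depth" (400x640 float32, m along the optical axis (not along the pixel's ray), 0 where there is no reading), "K" (3x3 intrinsics, pixels), "camera_from_world" (4x4, takes a point from world to camera coordinates). Camera axes: x right, y down, z forward; pixel columns grow to the right and rows downward; lengths in m; the calibration is good to about 2 mm. A picture is of the moment at which its call begins.
- robot.hand_in(): hands the job in, once; it reports no verdict.
The state is a dict: "time": time; "q": joint angles; "joint_velocities": joint speeds; "joint_torque": joint torques, N m; "position": TCP position; "tool_rot": TCP orientation; "ft_force": force on the tool from outside, world axes, zero at the start; "moment": the same for the moment, N m; "grip_width": finger opening in m.
Only numpy, scipy, OpenCV 4.12 (cv2) and the standard library are available. Lean on these libraries where they do the work, as an engineer would, in place of code of your own. Each camera call takes 0.05 s, during which the arm holds its last target. There are 200 camera calls.

TASK

With a fingertip behind its blue tab, gently push the white sample carrier along the dock's rails until you feel it drop into its locating notches and lie flat, without lifting it or upsetting its two tubes. Then press the green button on the reader to start it, and let go. Do not press the button before the carrier is seated, and leave the other things on the desk where they are.

Things in the scene. Friction and masses are not known exactly. Their poses are not given: they have to be found in the camera images.
- dock: Loading dock of a sample reader, fixed on the desk; origin on the desk below the middle of the rails. x is the sliding direction, level, from the open end of the rails (x = -200 mm) to the white reader block (x = 196 to 296 mm, 160 mm wide, 60 mm high, with the green button); y across, z up. Black base plate 400 x 150 x 14 mm, two aluminium rails on it, tops 24 mm above the desk.
- guide (a point): Middle of the dock, level with the tops of its two grey side guides, 38 mm above the desk, axes as the dock's. The guides run the length of the rails at y = +-56.5 to 70.5 mm. A small orange mark on each at dock x = 90 mm stands beside the carrier's orange mark when it is seated.
- seat (a point): Point on the dock at dock x = 90 mm, y = 0, 24 mm above the desk (level with the rail tops): where the carrier's origin lies when it is seated, with 3.5 mm of play either way along x. Axes as the dock's.
- lead_notch (a point): Point midway between the two notches for the leading lugs, at dock x = 140 mm, level with the rail tops; those notches are in the rails' inner lanes (y = +-12 to 34 mm). The two for the trailing lugs are at dock x = 40 mm in the outer lanes (y = +-36 to 56 mm). Each notch is 27 mm long and 10 mm deep.
- carrier: White carrier board 150 x 110 x 10 mm, 0.3 to 0.6 kg, loose on the rails; origin at the centre of its underside, x as the dock's. Four blue lugs under it, 20 mm long, 6 mm high (leading x = +50, y = +-23 mm; trailing x = -50, y = +-46 mm) ride on the rails: origin 30 mm above the desk. At the notches all drop at once: the board falls 6 mm onto the rails and stops. Starts 110 to 190 mm short.
- tab (a point): Middle of the outer face of the blue upright push tab on the carrier's trailing end, 30 mm above the board's underside; the face looks to the carrier's -x. The tab is 10 mm thick, 80 mm wide and stands from 10 to 50 mm above the board's underside, its face flush with the board's trailing edge (carrier x = -75 mm).
- block (a point): Centre of the top of the black tube block on the carrier (70 along x, 80 wide, 25 mm high), at carrier x = +35 mm, 35 mm above the board's underside. It holds two loose tubes and two empty holes.
- start (a joint): Travel of the green start button: 0 m up, 0.006 m fully down; pushing it fully down takes about 5 N, and it springs back when let go. It counts as pressed beyond 4 mm.
- start_top (a point): Centre of the top face of the green start button (28 mm across) on the reader block, facing up, pressed straight down; at dock x = 250 mm, y = -35 mm, 22 mm above the block's top (in a black ring 44 mm across).
- tube_a: Loose tube with a blue cap, 17 mm across, 52 mm tall, standing in the carrier's tube block; origin at the centre of its foot, z along the tube. It sticks out 30 mm above the block.
- tube_b: The same with a red cap.
- jar: Bystander: white screw jar, 60 mm across, 70 mm tall, beside the dock on its -y side; origin at its foot.
- tip_box: Bystander: small white box with a yellow lid, 72 x 52 x 42 mm, beside the dock on its +y side; origin at the centre of its underside.
- marker: Bystander: black marker pen, 14 mm thick, 130 mm long, lying on the desk; origin at the middle of its underside.
- buffer: Bystander: white bottle with a blue cap, 56 mm across, 130 mm tall; origin at its foot.
- kit: Bystander: red box 90 x 120 x 50 mm; origin at the centre of its underside.

How it is judged:
By the outcome, as a careful person would: the job done as asked, in the order asked, and still so for the second after the job is handed in, with the robot touching nothing.
It also fails if it takes over 48 s, if anything falls off the work surface, if the arm or the gripper's body presses on something with over 40 N, if the wrist force passes 120 N, or if a joint passes its speed limit or range.

## Working session

There is one attempt and no reset: what is moved stays moved. The work goes in short steps, Python scripts to look and compute and a tool call to move; the robot and the scene stay as the last step left them, time stands still between calls to the robot, and variables do not carry over. Pictures are saved under pics/ and viewed, on a budget of 10 in all, crops included, one or two more only if the job needs it, and the job is handed in when it is done.

Besides the shell and the picture viewer there is one more tool, called after "Request:" as a command line: name --argument value ..., lists and objects as JSON in quotes. carry_out: Moves the arm, as the interface text tells. Its arguments: {"type":"object","properties":{"rows":{"type":"array"},"fingers":{"type":"number"},"grip_force":{"type":"number"}},"required":["rows"]}

```bash
mkdir -p pics; cat > h.py <<'E'
import numpy as np, cv2
from rig import robot
def snap(n,f):
    c=robot.camera(n); cv2.imwrite(f'pics/{f}.png',c['color'][:,:,::-1]); np.savez(f'pics/{f}.npz',**c); return c
def px(c,u,v,z=None):
    K=c['K'];T=np.linalg.inv(c['camera_from_world']); r=np.linalg.inv(K)@[u,v,1]
    if z is None: p=r*np.median(c['depth'][v-1:v+2,u-1:u+2]); return (T@[*p,1])[:3]
    d=T[:3,:3]@r; o=T[:3,3]; return o+d*(z-o[2])/d[2]
E
python3 - <<'E'
from h import *
a=snap('top','top0');b=snap('scene','sc0')
cv2.imwrite('pics/both.png',cv2.resize(np.vstack([a['color'],b['color']])[:,:,::-1],(480,600),interpolation=cv2.INTER_AREA))
print(robot.get_obs())
E
```

```text
{'time': 0.1, 'q': array([-1.47850969e+00,  5.28361391e-01,  1.43380978e+00, -1.59576901e-05,
        1.18139339e+00, -1.78515465e-01]), 'joint_velocities': array([-0.00121889, -0.00256394, -0.00269785,  0.00101575, -0.00017364,
       -0.00192106]), 'joint_torque': array([-5.62068919e-05, -4.40986311e+01, -1.77150679e+01,  6.34859875e-02,
        5.34466084e-02, -4.05521666e-05]), 'position': array([ 0.16715517, -0.60167028,  0.29136528]), 'tool_rot': array([ 9.90846382e-01,  1.34990647e-01,  3.51239679e-05, -9.85355291e-04]), 'ft_force': array([-0.67801369,  0.58130303,  0.59947448]), 'moment': array([ 0.08607371,  0.01141106, -0.03079335]), 'grip_width': 0.08707803761429708}
```

View pics/top0.png

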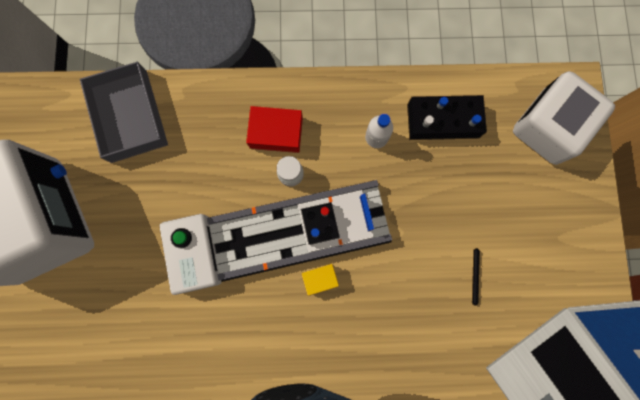

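View pics/sc0.png

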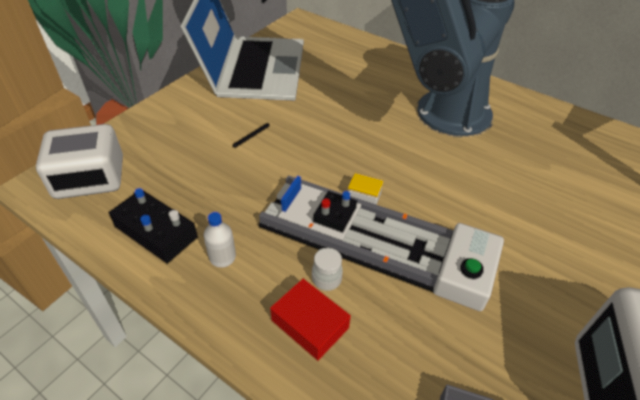

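Top view: the dock runs from its open end (~385,215) to the reader (~188,253). The button is at (180,238), the tab at (367,212), and the guide marks at (254,210) and (265,267). An enlarged crop will give better positions.

```bash
python3 - <<'E'
from h import *
c=np.load('pics/top0.npz')
cr=c['color'][170:310,150:400,::-1]
cv2.imwrite('pics/crop.png',cv2.resize(cr,None,fx=3.2,fy=3.2,interpolation=cv2.INTER_CUBIC))
hsv=cv2.cvtColor(c['color'],cv2.COLOR_RGB2HSV)
def blobs(lo,hi,z,name):
    m=cv2.inRange(hsv,lo,hi); m[:170]=0;m[310:]=0;m[:,:150]=0;m[:,400:]=0
    n,_,s,ce=cv2.connectedComponentsWithStats(m)
    for i in range(1,n):
        if s[i,4]>3: print(name,ce[i].round(1),s[i],px(c,*ce[i],z).round(4))
blobs((5,150,120),(17,255,255),.038,'orange')
blobs((55,120,50),(80,255,255),.082,'green')
blobs((100,150,50),(125,255,255),.08,'blue')
blobs((0,180,80),(4,255,255),.117,'red')
for u,v in [(160,222),(209,215),(216,283),(168,293)]: print(px(c,u,v,.06).round(4))
print(c['K'],c['camera_from_world'])
E
```

```text
orange [330.1 198.7] [329 196   3   6  15] [ 0.6078 -0.0585  0.038 ]
orange [253.3 209.6] [251 206   5   8  31] [0.5873 0.1149 0.038 ]
orange [340.  241.7] [339 240   3   5  13] [ 0.5101 -0.0778  0.038 ]
orange [264.8 266. ] [263 263   5   7  25] [0.4613 0.0898 0.038 ]
green [178.7 237. ] [172 231  14  13 148] [0.5271 0.2651 0.082 ]
blue [366.7 212.1] [361 194  12  36 199] [ 0.57   -0.1357  0.08  ]
blue [314.7 231.9] [310 228  10   9  73] [ 0.5304 -0.0225  0.08  ]
red [324.3 210.6] [321 207   8   8  57] [ 0.571 -0.044  0.117]
[0.5625 0.3139 0.06  ]
[0.5751 0.208  0.06  ]
[0.4286 0.1908 0.06  ]
[0.4107 0.2918 0.06  ]
[[419.68055656   0.         329.60372658]
 [  0.         419.68055656 197.35876083]
 [  0.           0.           1.        ]] [[-0.02850565 -0.99943098  0.01803167 -0.04073491]
 [-0.9872954   0.0253294  -0.1568637   0.61050939]
 [ 0.15631772 -0.02227408 -0.98745564  0.89241433]
 [ 0.          0.          0.          1.        ]]
```

View pics/crop.png

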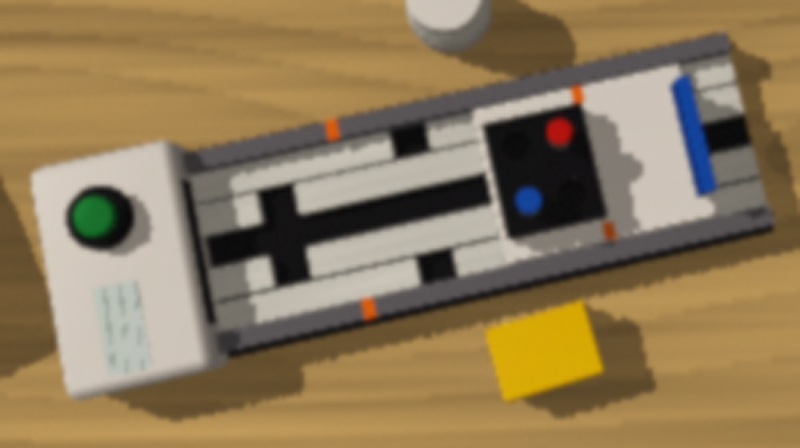

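Request:
carry_out --rows '[[[512, -309, 72, 0, 0, -10.71], [512, -309, 72, 0, 0, -10.71], [512, -309, 72, 0, 0, -10.71], [512, -309, 72, 0, 0, -10.71], [512, -309, 72, 0, 0, -10.71], [512, -309, 72, 0, 0, -10.71], [512, -309, 72, 0, 0, -10.71], [512, -309, 72, 0, 0, -10.71], [512, -309, 72, 0, 0, -10.71], [512, -309, 72, 0, 0, -10.71], [512, -309, 72, 0, 0, -10.71], [512, -309, 72, 0, 0, -10.71], [512, -309, 72, 0, 0, -10.71], [512, -309, 72, 0, 0, -10.71], [512, -309, 72, 0, 0, -10.71], [512, -309, 72, 0, 0, -10.71], [512, -309, 72, 0, 0, -10.71], [512, -309, 72, 0, 0, -10.71]]]' --fingers 0 --grip_force 20

```text
time: 1.9
position: [0.5774, -0.1686, 0.2205]
tool_rot: [0.636, 0.772, -0.0, 0.0]
ft_force: [0.2, -0.1, 0.2]
grip_width: 0.0007
```

```bash
cat >> h.py <<'E'
from scipy.spatial.transform import Rotation as R
S=np.array([.5243,.10235,.024]); X=np.array([-.195,.981,0]);X/=np.linalg.norm(X); D=np.array([X,[-X[1],X[0],0],[0,0,1]])
def st():
    o=robot.get_obs(); Rt=R.from_quat(o['tool_rot']).as_matrix(); tip=o['position']+Rt[:,2]*.07
    print('t',o['time'],'tip rel seat(dock mm)',(D@(tip-S)*1e3).round(1),'tipz',tip[2].round(4),'toolx in dock',(D@Rt[:,0]).round(3),'toolz',Rt[:,2].round(3),'F dock',(D@o['ft_force']).round(2),'grip',o['grip_width'].round(4),'q',o['q'].round(2))
E
python3 - <<'E'
from h import *
st(); c=snap('top','top1'); w=snap('wrist','w1')
cv2.imwrite('pics/c1.png',np.vstack([cv2.resize(w['color'],(480,300),interpolation=cv2.INTER_AREA),cv2.resize(c['color'][130:310,150:438],(480,300))])[:,:,::-1])
E
```

```text
Traceback (most recent call last):
  File "h.py", line 13, in st
    print('t',o['time'],'tip rel seat(dock mm)',(D@(tip-S)*1e3).round(1),'tipz',tip[2].round(4),'toolx in dock',(D@Rt[:,0]).round(3),'toolz',Rt[:,2].round(3),'F dock',(D@o['ft_force']).round(2),'grip',o['grip_width'].round(4),'q',o['q'].round(2))
                                                                                                                                                                                                         ^^^^^^^^^^^^^^^^^^^^^
AttributeError: 'float' object has no attribute 'round'
```

```bash
sed -i "s/o\['grip_width'\].round(4)/round(o['grip_width'],4)/;s/tip\[2\].round(4)/round(float(tip[2]),4)/" h.py
python3 - <<'E'
from h import *
st(); c=snap('top','top1'); w=snap('wrist','w1')
cv2.imwrite('pics/c1.png',np.vstack([cv2.resize(w['color'],(480,300),interpolation=cv2.INTER_AREA),cv2.resize(c['color'][130:310,150:438],(480,300))])[:,:,::-1])
E
```

```text
t 1.9 tip rel seat(dock mm) [-276.1    0.8  126.5] tipz 0.1505 toolx in dock [ 1.    -0.003 -0.   ] toolz [ 0. -0. -1.] F dock [-0.12 -0.17  0.21] grip 0.0007 q [-0.47  0.58  1.56 -0.    1.   -0.66]
```

View pics/c1.png

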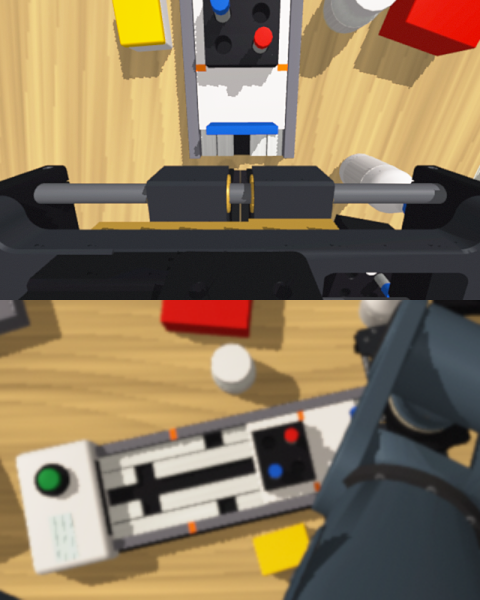

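Wrist view: the tab's top edge is at (242,128), level with the middle of the gripper, so it is well aligned. The buffer bottle shows at (375,185), so I'll check that the gripper's body clears it when lowered.

```bash
python3 - <<'E'
from h import *
c=np.load('pics/top0.npz'); w=np.load('pics/w1.npz')
f=lambda p:(D@(p-S)*1e3).round(0)
print('cap top',f(px(c,384,120,.13)),'depth',f(px(c,384,120)),'jar',f(px(c,289,170,.07)))
for u,v in [(268,170),(322,166),(242,128)]:
    U,V=int(u*4/3),int(v*4/3); print(f(px(w,U,V)))
d=w['depth'];H,W=d.shape; vv,uu=np.mgrid[:H,:W]
P=np.linalg.inv(w['K'])@np.stack([uu.ravel(),vv.ravel(),np.ones(H*W)])*d.ravel()
T=np.linalg.inv(w['camera_from_world']); P=(T[:3,:3]@P).T+T[:3,3]; Q=(P-S)@D.T*1e3
m=(d.ravel()>0)&(P[:,2]<.14)&(P[:,2]>.11); 
b=Q[m]; print('all pts z110-140',len(b),b.min(0),b.max(0)) if len(b) else 0
c=np.load('pics/top0.npz');d=c['depth'];P=np.linalg.inv(c['K'])@np.stack([uu.ravel(),vv.ravel(),np.ones(H*W)])*d.ravel()
T=np.linalg.inv(c['camera_from_world']); P=(T[:3,:3]@P).T+T[:3,3]; Q=(P-S)@D.T*1e3
m=(d.ravel()>0)&(P[:,2]>.085)&(P[:,2]<.2)&(abs(Q[:,0])<450)&(abs(Q[:,1])<300); b=Q[m]
for y0 in range(-300,300,50):
    q=b[(b[:,1]>=y0)&(b[:,1]<y0+50)]
    if len(q)>3: print(y0,len(q),q.min(0).round(),q.max(0).round())
E
```

```text
cap top [-318. -176.  106.] depth [-318. -176.  105.] jar [ -98. -128.   46.]
[-238.  -11.  207.]
[-313. -126.  -25.]
[-242.   -2.   55.]
all pts z110-140 64 [-327.03511528 -170.65946409   86.01275202] [-314.75096908 -165.09249858   95.30870263]
-300 531 [ 405. -286.   61.] [ 432. -250.  166.]
-250 1114 [-316. -250.   61.] [ 435. -200.  169.]
-200 1765 [-342. -200.   61.] [ 440. -150.  170.]
-150 1673 [ 369. -150.   61.] [ 445. -100.  169.]
-100 2078 [ 365. -100.   61.] [449. -50. 169.]
-50 520 [-161.  -50.   61.] [450. -11. 163.]
0 51 [-131.   13.   67.] [-116.   28.   74.]
```

Request:
carry_out --rows '[[[0, -1, 30, 0, 0, 0], [0, -1, 60, 0, 0, 0], [0, -1, 85, 0, 0, 0], [0, -1, 98, 0, 0, 0], [0, -1, 98, 0, 0, 0], [3, -1, 98, 0, 0, 0], [6, -1, 98, 0, 0, 0], [9, -1, 98, 0, 0, 0], [11, -1, 98, 0, 0, 0], [13, -1, 98, 0, 0, 0], [15, -1, 98, 0, 0, 0], [17, -1, 98, 0, 0, 0], [19, -1, 98, 0, 0, 0], [21, -1, 98, 0, 0, 0], [23, -1, 98, 0, 0, 0], [25, -1, 98, 0, 0, 0]]]'

```text
time: 3.6
position: [0.5726, -0.1435, 0.1226]
tool_rot: [0.635, 0.773, 0.0, 0.001]
ft_force: [1.4, -3.6, 3.5]
grip_width: 0.0004
```

```bash
python3 - <<'E'
from h import *
st()
E
```

```text
t 3.6 tip rel seat(dock mm) [-250.6    0.5   28.6] tipz 0.0526 toolx in dock [ 1.    -0.001 -0.001] toolz [ 0.002 -0.001 -1.   ] F dock [-3.83 -0.7   3.53] grip 0.0004 q [-0.43  0.72  1.65 -0.    0.78 -0.63]
```

```bash
python3 - <<'E'
from h import *
st(); c=snap('scene','s2'); st()
cv2.imwrite('pics/s2c.png',cv2.resize(c['color'][120:290,230:440,::-1],None,fx=3.4,fy=3.4,interpolation=cv2.INTER_CUBIC))
E
```

```text
t 3.6 tip rel seat(dock mm) [-250.6    0.5   28.6] tipz 0.0526 toolx in dock [ 1.    -0.001 -0.001] toolz [ 0.002 -0.001 -1.   ] F dock [-3.83 -0.7   3.53] grip 0.0004 q [-0.43  0.72  1.65 -0.    0.78 -0.63]
t 3.65 tip rel seat(dock mm) [-250.     0.6   28.5] tipz 0.0525 toolx in dock [ 1.    -0.001 -0.   ] toolz [ 0.001 -0.    -1.   ] F dock [-3.71  0.73  1.08] grip 0.0005 q [-0.43  0.72  1.65  0.    0.78 -0.63]
```

View pics/s2c.png

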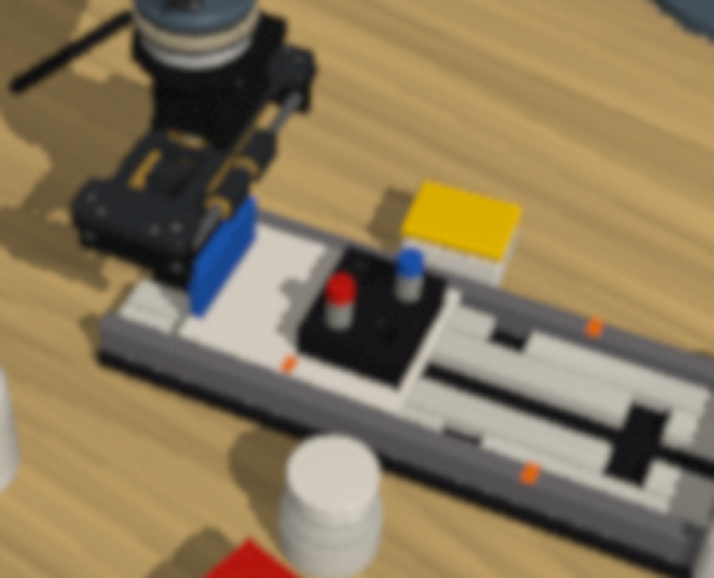

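Carrier flat, both tubes standing, fingers squarely on the tab. I'll back off slightly, go 10 mm lower so it is less likely to tip, then push steadily.

Request:
carry_out --rows '[[[-4, 0, 0, 0, 0, 0], [-4, 0, 6, 0, 0, 0], [-4, 0, 10, 0, 0, 0], [-2, 0, 10, 0, 0, 0], [0, 0, 10, 0, 0, 0], [2, 0, 10, 0, 0, 0], [5, 0, 10, 0, 0, 0], [8, 0, 10, 0, 0, 0], [12, 0, 10, 0, 0, 0], [16, 0, 10, 0, 0, 0], [20, 0, 10, 0, 0, 0], [24, 0, 10, 0, 0, 0], [28, 0, 10, 0, 0, 0], [32, 0, 10, 0, 0, 0], [36, 0, 10, 0, 0, 0], [40, 0, 10, 0, 0, 0], [44, 0, 10, 0, 0, 0], [47, 0, 10, 0, 0, 0], [49, 0, 10, 0, 0, 0], [50, 0, 10, 0, 0, 0]]]'

```text
time: 5.65
position: [0.5624, -0.0939, 0.1123]
tool_rot: [0.635, 0.773, -0.0, 0.0]
ft_force: [0.2, -2.4, -0.2]
grip_width: 0.0002
```

```bash
python3 -c "from h import *;st()"
```

```text
t 5.65 tip rel seat(dock mm) [-200.     0.9   18.3] tipz 0.0423 toolx in dock [ 1.    -0.001 -0.   ] toolz [ 0. -0. -1.] F dock [-2.42  0.26 -0.19] grip 0.0002 q [-0.36  0.72  1.7  -0.    0.72 -0.56]
```

Request:
carry_out --rows '[[[2, 0, 0, 0, 0, 0], [5, 0, 0, 0, 0, 0], [9, 0, 0, 0, 0, 0], [13, 0, 0, 0, 0, 0], [17, 0, 0, 0, 0, 0], [21, 0, 0, 0, 0, 0], [25, 0, 0, 0, 0, 0], [29, 0, 0, 0, 0, 0], [33, 0, 0, 0, 0, 0], [37, 0, 0, 0, 0, 0], [41, 0, 0, 0, 0, 0], [45, 0, 0, 0, 0, 0], [49, 0, 0, 0, 0, 0], [53, 0, 0, 0, 0, 0], [57, 0, 0, 0, 0, 0], [61, 0, 0, 0, 0, 0], [65, 0, 0, 0, 0, 0], [69, 0, 0, 0, 0, 0], [72, 0, 0, 0, 0, 0], [74, 0, 0, 0, 0, 0]]]'

```text
time: 7.65
position: [0.5479, -0.0212, 0.1123]
tool_rot: [0.635, 0.773, -0.0, 0.0]
ft_force: [0.6, -4.2, 1.8]
grip_width: 0.0004
```

```bash
python3 - <<'E'
from h import *
st(); c=snap('scene','s3')
cv2.imwrite('pics/s3c.png',cv2.resize(c['color'][140:310,260:500,::-1],None,fx=3.2,fy=3.2,interpolation=cv2.INTER_CUBIC))
E
```

```text
t 7.65 tip rel seat(dock mm) [-125.8    0.9   18.3] tipz 0.0423 toolx in dock [ 1.    -0.001 -0.   ] toolz [ 0. -0. -1.] F dock [-4.2   0.22  1.81] grip 0.0004 q [-0.24  0.7   1.76 -0.    0.68 -0.44]
```

View pics/s3c.png

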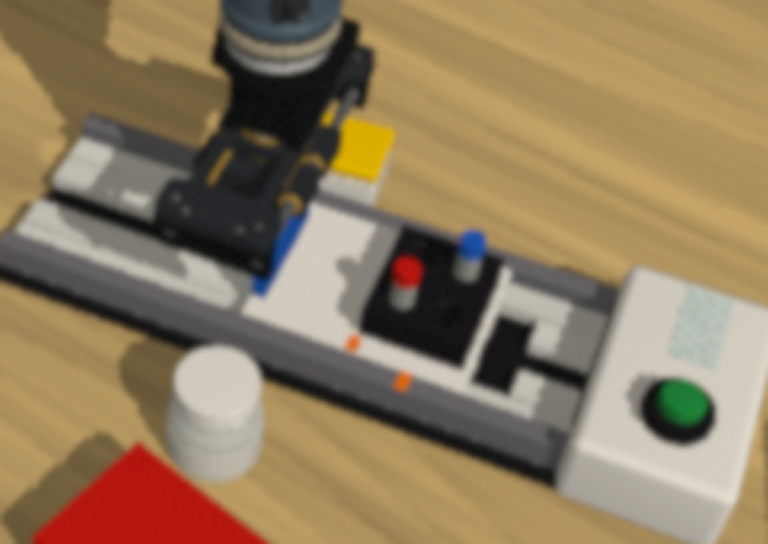

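The tubes are still standing. The carrier's mark at (353,343) is about 40 mm short of the guide mark at (403,382), which agrees with the kinematics.

Request:
carry_out --rows '[[[1, 0, 0, 0, 0, 0], [3, 0, 0, 0, 0, 0], [5, 0, 0, 0, 0, 0], [7, 0, 0, 0, 0, 0], [9, 0, 0, 0, 0, 0], [11, 0, 0, 0, 0, 0], [13, 0, 0, 0, 0, 0], [15, 0, 0, 0, 0, 0], [17, 0, 0, 0, 0, 0], [19, 0, 0, 0, 0, 0], [21, 0, 0, 0, 0, 0], [23, 0, 0, 0, 0, 0], [25, 0, 0, 0, 0, 0], [27, 0, 0, 0, 0, 0], [28.5, 0, 0, 0, 0, 0], [30, 0, 0, 0, 0, 0], [31, 0, 0, 0, 0, 0], [32, 0, 0, 0, 0, 0]]]'

```text
time: 9.5
position: [0.5418, 0.0099, 0.1123]
tool_rot: [0.635, 0.773, -0.0, -0.0]
ft_force: [0.1, -4.7, 2.1]
grip_width: 0.0008
```

Request:
carry_out --rows '[[[1, 0, 0, 0, 0, 0], [2, 0, 0, 0, 0, 0], [3, 0, 0, 0, 0, 0], [4, 0, 0, 0, 0, 0]]]'

```text
time: 9.9
position: [0.5405, 0.0142, 0.1119]
tool_rot: [0.635, 0.773, -0.0, -0.001]
ft_force: [0.1, -2.1, 0.0]
grip_width: 0.0005
```

Request:
carry_out --rows '[[[1, 0, 0, 0, 0, 0], [2, 0, 0, 0, 0, 0]]]'

```text
time: 10.1
position: [0.5403, 0.0161, 0.1119]
tool_rot: [0.635, 0.773, -0.0, -0.0]
ft_force: [-0.5, -1.3, -0.0]
grip_width: 0.0005
```

```bash
python3 -c "from h import *;st()"
```

```text
t 10.1 tip rel seat(dock mm) [-87.7   1.2  17.9] tipz 0.0419 toolx in dock [ 1.    -0.001  0.001] toolz [-0.001  0.    -1.   ] F dock [-1.17  0.77 -0.02] grip 0.0005 q [-0.18  0.69  1.78  0.    0.67 -0.37]
```

```bash
cat >> h.py <<'E'
def board(c,xo):
    d=c['depth'];H,W=d.shape; vv,uu=np.mgrid[:H,:W]
    P=np.linalg.inv(c['K'])@np.stack([uu.ravel(),vv.ravel(),np.ones(H*W)])*d.ravel()
    T=np.linalg.inv(c['camera_from_world']); P=(T[:3,:3]@P).T+T[:3,3]; Q=(P-S)@D.T*1e3
    def med(x0,x1,y0,y1,z0=-15,z1=30):
        m=(Q[:,0]>x0)&(Q[:,0]<x1)&(Q[:,1]>y0)&(Q[:,1]<y1)&(Q[:,2]>z0)&(Q[:,2]<z1); return m.sum(),np.median(Q[m,2]).round(1) if m.any() else None
    print('board tail',med(xo-45,xo-15,-48,-10),'front side',med(xo+5,xo+65,-52,-45),'block',med(xo+5,xo+65,-35,35,20,45),'guide',med(-50,50,-68,-59,5,25),'reader',med(115,195,30,60,20,50))
E
python3 - <<'E'
from h import *
board(np.load('pics/s3.npz'),-41)
c=snap('scene','s4'); board(c,-3); st()
cv2.imwrite('pics/s4c.png',cv2.resize(c['color'][140:310,260:500,::-1],None,fx=3.2,fy=3.2,interpolation=cv2.INTER_CUBIC))
E
```

```text
board tail (np.int64(199), np.float64(16.4)) front side (np.int64(86), np.float64(16.4)) block (np.int64(591), np.float64(41.1)) guide (np.int64(186), np.float64(14.5)) reader (np.int64(455), np.float64(37.1))
board tail (np.int64(210), np.float64(10.7)) front side (np.int64(83), np.float64(10.3)) block (np.int64(636), np.float64(35.2)) guide (np.int64(168), np.float64(14.4)) reader (np.int64(449), np.float64(36.8))
t 10.15 tip rel seat(dock mm) [-87.6   1.3  18. ] tipz 0.042 toolx in dock [ 1.    -0.001  0.001] toolz [-0.001  0.    -1.   ] F dock [-1.79 -0.37 -1.28] grip 0.0003 q [-0.18  0.69  1.78  0.    0.67 -0.37]
```

View pics/s4c.png

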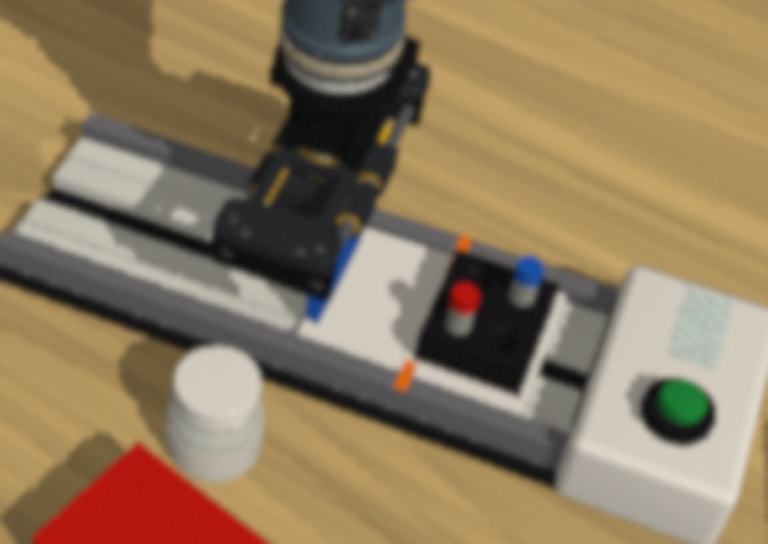

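The board dropped about 6 mm, at the tail (16.4→10.7) and at the front (16.4→10.3), so it lies flat. The orange marks line up at (404,376) and the tubes stand. I'll back off, rise and go above the button.

Request:
carry_out --rows '[[[-5, 0, 0, 0, 0, 0], [-15, 0, 0, 0, 0, 0], [-25, 0, 0, 0, 0, 0], [-25, 0, -30, 0, 0, 0], [-25, 0, -70, 0, 0, 0], [-25, 0, -108, 0, 0, 0], [-25, 0, -108, 0, 0, 0], [20, 5, -108, 0, 0, 0], [65, 15, -108, 0, 0, 0], [110, 25, -108, 0, 0, 0], [155, 35, -108, 0, 0, 0], [200, 36, -108, 0, 0, 0], [235, 36, -108, 0, 0, 0], [247, 36, -108, 0, 0, 0], [247, 36, -100, 0, 0, 0], [247, 36, -85, 0, 0, 0], [247, 36, -75, 0, 0, 0], [247, 36, -70, 0, 0, 0], [247, 36, -70, 0, 0, 0]]]'

```text
time: 12.05
position: [0.5278, 0.2637, 0.181]
tool_rot: [0.635, 0.772, -0.001, -0.001]
ft_force: [-0.4, -0.0, -0.9]
grip_width: 0.0003
```

```bash
python3 - <<'E'
from h import *
st(); c=snap('scene','s5'); board(c,-3)
cv2.imwrite('pics/s5c.png',cv2.resize(c['color'][140:310,260:520,::-1],None,fx=3,fy=3,interpolation=cv2.INTER_CUBIC))
E
```

```text
t 12.05 tip rel seat(dock mm) [157.5 -34.7  87. ] tipz 0.111 toolx in dock [ 1.    -0.003 -0.   ] toolz [-0.002 -0.001 -1.   ] F dock [ 0.02  0.35 -0.87] grip 0.0003 q [ 0.27  0.63  1.62 -0.    0.9   0.08]
board tail (np.int64(211), np.float64(10.2)) front side (np.int64(89), np.float64(10.7)) block (np.int64(630), np.float64(35.4)) guide (np.int64(177), np.float64(14.3)) reader (np.int64(50), np.float64(36.2))
```

View pics/s5c.png

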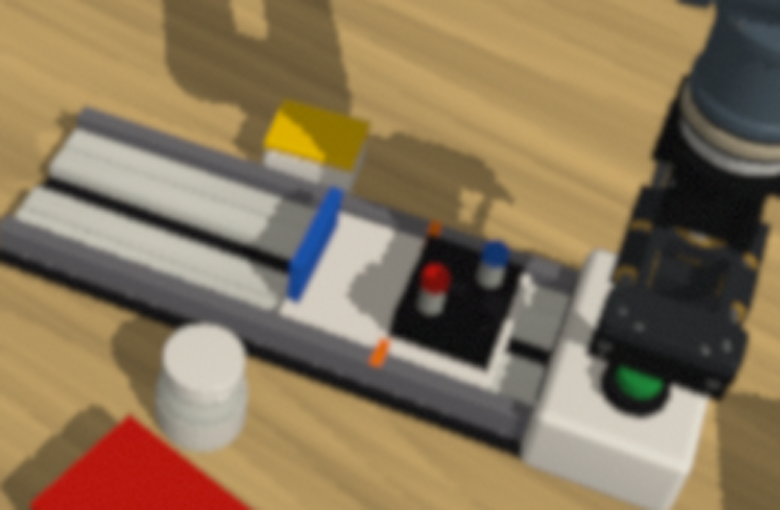

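The carrier still reads flat and seated, and the tubes are upright. The fingers are over the button. Now the press, about 30 mm down to contact, watching the force.

Request:
carry_out --rows '[[[2, 0, 8, 0, 0, 0], [2, 0, 16, 0, 0, 0], [2, 0, 23, 0, 0, 0], [2, 0, 27, 0, 0, 0], [2, 0, 29, 0, 0, 0], [2, 0, 31, 0, 0, 0], [2, 0, 32, 0, 0, 0], [2, 0, 33, 0, 0, 0], [2, 0, 34, 0, 0, 0], [2, 0, 34, 0, 0, 0]]]'

```text
time: 13.1
position: [0.5274, 0.267, 0.1484]
tool_rot: [0.635, 0.773, -0.0, -0.0]
ft_force: [-2.6, -0.6, 3.8]
grip_width: 0.0004
```

```bash
python3 -c "from h import *;st()"
```

```text
t 13.1 tip rel seat(dock mm) [160.9 -35.1  54.4] tipz 0.0784 toolx in dock [ 1.    -0.001  0.   ] toolz [-0.  0. -1.] F dock [-0.13  2.66  3.83] grip 0.0004 q [0.28 0.68 1.63 0.   0.83 0.08]
```

Request:
carry_out --rows '[[[0, 0, 1, 0, 0, 0], [0, 0, 1.5, 0, 0, 0], [0, 0, 2, 0, 0, 0], [0, 0, 2, 0, 0, 0]]]'

```text
time: 13.5
position: [0.5274, 0.267, 0.1463]
tool_rot: [0.635, 0.773, -0.0, -0.0]
ft_force: [-2.6, -0.3, 5.6]
grip_width: 0.0001
```

Request:
carry_out --rows '[[[0, 0, 0.5, 0, 0, 0], [0, 0, 1, 0, 0, 0], [0, 0, 1, 0, 0, 0]]]'

```text
time: 13.8
position: [0.5274, 0.267, 0.1461]
tool_rot: [0.635, 0.773, -0.0, -0.0]
ft_force: [-4.4, -0.2, 9.7]
grip_width: 0.0003
```

```bash
python3 -c "from h import *;st()"
```

```text
t 13.8 tip rel seat(dock mm) [160.9 -35.1  52.1] tipz 0.0761 toolx in dock [ 1.    -0.001  0.   ] toolz [-0. -0. -1.] F dock [0.67 4.33 9.73] grip 0.0003 q [0.28 0.68 1.63 0.   0.83 0.08]
```

Bottomed out: the tip stops at 76 mm, 6 mm of travel, and the force steps up to 9.7 N. Releasing.

Request:
carry_out --rows '[[[0, 0, -3, 0, 0, 0], [0, 0, -8, 0, 0, 0], [0, 0, -20, 0, 0, 0], [0, 0, -50, 0, 0, 0], [0, 0, -90, 0, 0, 0], [0, 0, -110, 0, 0, 0], [0, 0, -110, 0, 0, 0], [0, 0, -110, 0, 0, 0]]]'

```text
time: 14.6
position: [0.5278, 0.267, 0.2557]
tool_rot: [0.635, 0.773, 0.001, 0.001]
ft_force: [0.8, -0.4, -0.2]
grip_width: 0.0004
```

```bash
python3 - <<'E'
from h import *
st(); c=snap('scene','s6'); board(c,-3)
cv2.imwrite('pics/s6c.png',cv2.resize(c['color'][100:340,200:520,::-1],None,fx=2.4,fy=2.4,interpolation=cv2.INTER_CUBIC))
E
```

```text
t 14.6 tip rel seat(dock mm) [160.8 -35.7 161.7] tipz 0.1857 toolx in dock [ 1.    -0.001  0.   ] toolz [ 0.002  0.    -1.   ] F dock [-0.51 -0.67 -0.2 ] grip 0.0004 q [ 0.28  0.53  1.56 -0.    1.06  0.08]
board tail (np.int64(201), np.float64(10.4)) front side (np.int64(80), np.float64(10.3)) block (np.int64(629), np.float64(35.2)) guide (np.int64(167), np.float64(14.3)) reader (np.int64(448), np.float64(37.0))
```

View pics/s6c.png

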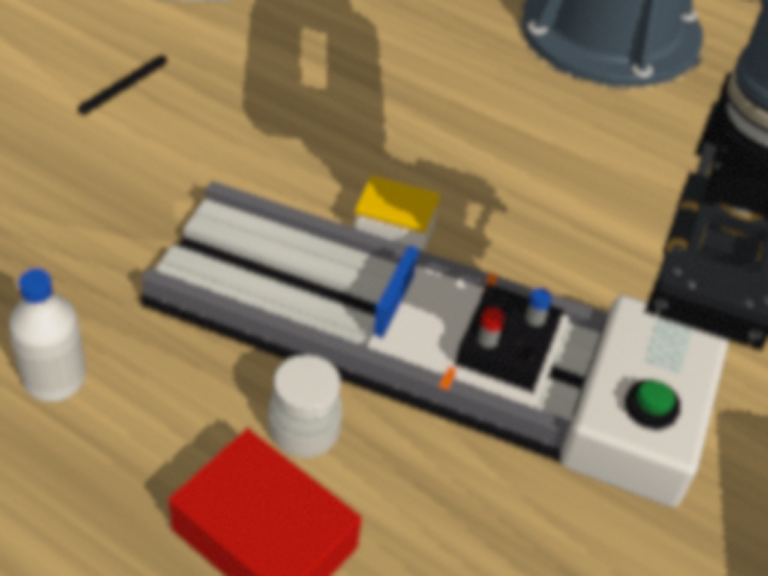

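The carrier is seated with the marks aligned at (447,378), both tubes are upright, the button at (655,398) is up again, and the other things haven't moved.

```bash
python3 -c "from rig import robot;print(robot.hand_in())"
```

```text
the job is handed in; nothing more can be done
None
```

The carrier is seated in its notches, the green button was pressed after that and let go, and the job is handed in at about 15 s of robot time.

- **Push:** I pushed the carrier about 170 mm with the closed fingertips behind the blue tab, with 2 to 5 N along the rails in the readings. An upward force of 3.5 N showed at first contact, so I lowered the fingertips 10 mm. It read 0 to 2 N after that, and the carrier looked flat in the pictures.
- **Seating:** The push force fell from 4.7 to about 2 N when the carrier dropped. The depth image showed the board 6 mm lower at both the front and the tail. The orange marks line up, to within the stated play.
- **Button:** I pressed it to its stop, 6 mm of travel by the arm's position. The force reached 9.7 N at the stop, above the 5 N the press needs and well within the limits.
- **Last look:** The board was still flat, both tubes were upright, the button was up again and the arm was clear of everything. The jar, tip box, marker, bottle and red box looked undisturbed.

None of the final checks failed or disagreed. I judged the other objects by eye and did not measure their positions. The button press is inferred from arm position and force, because the reader gives no reading of its own.

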